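Pack the calibration tile in its jig and press it flush

TASK

The microscope calibration tile lies loose on a sprung seat in the metal jig, with a gap on either side of it. Pick up the grey plastic spacer by its upright tab, slide it foot down into the one gap that is wide enough (do not force it at the narrow one), let it stand on the jig's base plate and let go; then gently press the tile down with the fingertips until its top is flush with the rails. Finish while still holding it pressed there, and leave the other things on the bench where they are.

Things in the scene. Friction and masses are not known exactly. Their poses are not given: they have to be found in the camera images.
- jig: aluminium jig fixed to the bench (all sizes here in mm): base plate 118 (x) x 152 (y) x 6 high, with a stop 22 high (above the bench) beyond each x end of the tile (stops 56 wide in y, inner faces 47 from the centre; they do not close the ends of the gaps). Origin at the centre of its underside, on the bench; x runs along the gaps, y across them.
- thin_rail: steel rail 96 (along the gap, jig x) x 16 (jig y) x 16 high, fixed on the base plate, its centre line 56 from the jig's centre on one side, either +y or -y; its top is 22 above the bench. The gap between it and the tile is about 18 wide: wide enough. Origin at the centre of its underside, 6 above the bench; axes parallel to the jig's.
- thick_rail: the same but 36 wide, on the opposite side of the jig; the gap between it and the tile is only about 8 wide: too narrow for the spacer. Origin likewise.
- tile_top (a point): centre of the top face of the white ceramic tile, 90 (jig x) x 60 (jig y) x 10 thick, about 130 g, lying loose on the sprung seat in the middle of the jig. At first its top is 27 above the bench, 5 proud of the rails; flush is 22. Axes parallel to the jig's, z up. The tile is brittle: it cracks above 45 N of pressing.
- seat (a joint): how far the sprung seat under the tile is pressed down, in m: 0 up (start), 0.005 on its stop, when the tile is flush. It takes about 2 N to start and 7 N to reach the stop; it springs back when let go. 8 to 15 N keeps it down.
- spacer_grip (a point): grip point of the grey plastic spacer, standing free on the bench: centre of its upright tab, 48 above the spacer's underside. The tab is 26 long (spacer x) x 14 thick (spacer y) and reaches from 16 to 62 above the underside; below it is a blade 50 long (x) x 14 thick (y), up to 16 high, whose lowest 4 is a foot only 10 thick. 60 g. Pinch the tab across its thickness, at this height, so that the fingertips clear the tile and the rails. Axes of the spacer, z up.
- spacer_foot (a point): centre of the spacer's underside; 6 above the bench once the spacer stands on the jig's base plate. Same axes.
- dish: closed clear culture dish, a disc 90 across and 14 high; origin under its centre (mm); leave alone
- objective: small steel microscope objective standing on end, 30 across, 46 high; origin under its centre (mm); leave alone
- spatula: steel lab spatula lying flat, 160 long, 14 wide, 5 high; origin under its middle (mm); leave alone
- slide_box: white plastic slide box 81 x 37 x 34 high; origin under its centre (mm); leave alone
- bottle: glass bottle with a cap, 60 across, 130 high; origin under its centre (mm); leave alone
- jar: clear jar with a white lid, 60 across, 70 high; origin under its centre (mm); leave alone
Not all that is in view belongs to the job. There is more than one size of the jig; the job needs the middle-sized. What is shaped like the part that bears tile_top but purple is not meant.

How it is judged:
By the outcome, as a careful person would: the job done as asked, in the order asked, and still so for the second after the job is handed in, while the arm keeps its last pose, push and grip.
It also fails if it takes over 42 s, if anything falls off the work surface, if the arm or the gripper's body presses on something with over 40 N, if the wrist force passes 120 N, or if a joint passes its speed limit or range.

ROBOT

A 6-joint arm with a two-finger parallel gripper is mounted at the origin on the work surface. World frame = base frame: x ahead of the robot, y to its left, z up, the work surface at z = 0. Lengths are in mm, angles in degrees, forces in N, time in s.
With the tool pointing down it reaches from about 300 to 850 mm from the base axis. Payload 4.2 kg.
Tool frame: the origin (TCP) lies between the finger pads; the fingertips stand ahead of it and the grasp point (between the pads) lies 8 mm behind it (env.tip_reach is the x of the fingertips in the tool frame, in mm); x points along the fingers, y is the direction in which the jaws open and shut, and the axes are right-handed (so a half turn about x gives the same grasp; the last joint's range is limited). The gripper opens to 91 mm and grips with 3 to 60 N. Pads are 32 mm wide; open, the fingers measure 118 mm over their backs; the gripper's body (76 mm by 178 mm) begins 60 mm behind the grasp point.
Start: joints at [75.344, 18.312, 89.639, -0, 72.044, -1.146], TCP at [134.333, 559.103, 224.976] pointing down, gripper open.
Joint ranges: [-177.97, 177.97], [-48.28, 115.42], [12.27, 149.76], [-77.06, 257.06], [2.81, 150.46], [-146.56, 146.56]. Speed limits (degrees/s): [147.25, 147.25, 180, 180, 180, 180].

INTERFACE

Orientations are given as [roll, pitch, yaw] about the fixed x, y, z axes, in that order (R = Rz(yaw) Ry(pitch) Rx(roll)).
In Python, from workcell import env, cams gives the robot as it stands.
- The arm moves only by the tool arm_command, never from a script. Its argument "deltas" is a list of rows, each a list of 3 entries, a list of its own where there are three numbers: the opening, from 0 (shut) to 1 (fully open), then the shift along the world's x, y, z in mm, then the turn about the world's z in rad. A call has 1 to 20 rows; each row is the pose to reach, as a shift and turn from the pose commanded when the call began; what a row does not reach only later rows make up. A row lasts 1/10 s, in which the tool goes at most 50 mm and 8.59 degrees, less where a joint would pass 70% of its speed; a pose out of reach is approached as far as the arm can. A call with a gripper value outside its range is refused whole. The fingers move at their own pace and stop on an object; "grip_force" is the grip in N (left out, the last holds). Time passes only in rows, so rows that repeat a pose let the fingers close. It gives the time, the measured TCP pose, the force and the opening at its end, in the units of the state.
- env.state(): the state, without advancing time (a new reading comes with each control period).
- cams.grab_frame(name): name is "scene" or "side" or "wrist"; returns a dict with "img" (400x640x3 uint8, red, green, blue), "K" (3x3 intrinsics, pixels), "rvec" (rotation vector, rad) and "tvec" (3), from world to camera coordinates, as OpenCV has them. Camera axes: x right, y down, z forward; pixel columns grow to the right and rows downward; lengths in mm; the calibration is good to about 2 mm. A picture is of the moment at which its call begins. There is no depth.
- env.job_done(): hands the job in, once; it reports no verdict.
Trained networks look in a picture, given as the dict that the camera call returned (one of the last four; its "shot" number tells which), for a name from the list of things; names that differ only in an ending like _2 or _b are one class to them, and where a whole thing is asked for, a point or a joint stands for the part that bears it (a point fixed in the world has none). Each returns a list of dicts, best first, with "conf" (0 to 1); they miss things now and then, are a little off and sometimes report something else, mostly with a low value. They report only what shows in the picture. A call takes as long as a camera call. They do not tell look-alikes from the thing itself.
- cams.silhouettes(picture, name): "region" (400x640 bool, what is visible of it) and "centre" ([column, row] in pixels, amid what is visible of it).
The state is a dict: "time_s": time; "qpos": joint angles; "qvel": joint speeds; "effort": joint torques, N m; "ee_pos": TCP position; "ee_rot": TCP orientation; "force": force on the tool from outside, world axes, zero at the start; "torque": the same for the moment, N m; "gripper_width": finger opening in mm.
Only numpy, scipy, OpenCV 4.12 (cv2) and the standard library are available. Lean on these libraries where they do the work, as an engineer would, in place of code of your own. Each camera call takes 0.05 s, during which the arm holds its last target.

## Working session

There is one attempt and no reset: what is moved stays moved. The work goes in short steps, Python scripts to look and compute and a tool call to move; the robot and the scene stay as the last step left them, time stands still between calls to the robot, and variables do not carry over. Pictures are saved under pics/ and viewed, and the job is handed in when it is done.

Besides the shell and the picture viewer there is one more tool, called after "Request:" as name(argument=value, ...) on one line, values as JSON. arm_command: Moves the arm, as the interface text tells. Its arguments: {"type":"object","properties":{"deltas":{"type":"array","items":{"type":"array"}},"grip_force":{"type":"number"}},"required":["deltas"]}

```bash
mkdir -p pics; ls; cat > h.py <<'E'
from workcell import env, cams
import numpy as np, cv2
def save(p,n,crop=None,s=1):
    im=p['img'][:,:,::-1].copy()
    if crop: a,b,c,d=crop; im=im[b:d,a:c]
    if s!=1: im=cv2.resize(im,None,fx=s,fy=s,interpolation=cv2.INTER_CUBIC)
    cv2.imwrite('pics/'+n,im)
def ray(p,uv):
    R=cv2.Rodrigues(np.array(p['rvec'],float))[0]; t=np.array(p['tvec'],float).ravel()
    d=R.T@np.linalg.inv(np.array(p['K']))@np.array([uv[0],uv[1],1.]); c=-R.T@t
    return c,d
def atz(p,uv,z):
    c,d=ray(p,uv); return c+d*(z-c[2])/d[2]
def proj(p,X):
    return cv2.projectPoints(np.array(X,float).reshape(-1,1,3),np.array(p['rvec'],float),np.array(p['tvec'],float),np.array(p['K'],float),None)[0].reshape(-1,2)
E
python3 - <<'E'
from h import *
import pickle
print(env.state(), env.tip_reach)
for n in ['scene','side','wrist']:
    p=cams.grab_frame(n); save(p,n+'0.png'); pickle.dump(p,open(n+'0.pkl','wb'))
    for k in ['jig','thin_rail','thick_rail','tile_top','spacer_grip']:
        for d in cams.silhouettes(p,k): print(n,k,d['conf'],d['centre'],d['region'].sum())
E
```

```text
pics
{'time_s': 0.0, 'qpos': array([ 7.53452468e+01,  1.83513103e+01,  8.97061843e+01,  9.57993681e-05,
        7.20430081e+01, -1.14519694e+00]), 'qvel': array([ 0.0171553 ,  0.0860427 , -0.06221875,  0.0566541 , -0.04740779,
        0.09793951]), 'effort': array([-3.55376460e-04, -4.12441957e+01, -2.31981432e+01,  7.27695459e-02,
        4.54218406e-02, -1.45207810e-04]), 'ee_pos': array([134.19442352, 558.62708758, 224.12507648]), 'ee_rot': array([ -91.19712137,   89.89949718, -104.70670724]), 'force': array([-0.17739319,  0.41711223,  0.59517906]), 'torque': array([0.02315395, 0.01646544, 0.00497273]), 'gripper_width': 91.20278402199104} 11.0
scene jig 0.94 [361.0, 162.1] 845
scene jig 0.83 [309.8, 186.1] 647
scene jig 0.8 [333.0, 110.3] 2122
scene jig 0.29 [301.6, 173.2] 600
scene thin_rail 0.7 [311.8, 190.8] 231
scene thick_rail 0.84 [291.3, 164.5] 392
scene tile_top 0.66 [331.4, 236.1] 788
scene spacer_grip 0.59 [343.9, 278.7] 256
side jig 0.93 [340.2, 260.1] 537
side jig 0.63 [284.6, 282.6] 1549
side jig 0.56 [345.1, 363.3] 8239
side thin_rail 0.67 [333.1, 238.2] 288
side thin_rail 0.51 [241.1, 155.0] 403
side thick_rail 0.94 [371.8, 261.0] 610
side tile_top 0.82 [350.6, 245.9] 804
side spacer_grip 0.57 [371.8, 260.1] 663
side spacer_grip 0.46 [287.3, 175.5] 281
side spacer_grip 0.22 [263.8, 236.3] 187
```

View pics/scene0.png

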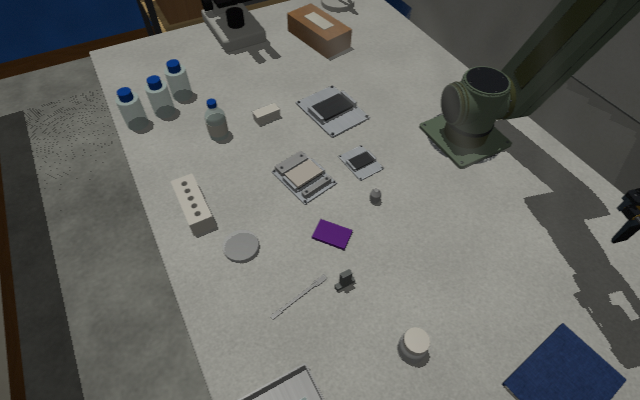

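View pics/side0.png

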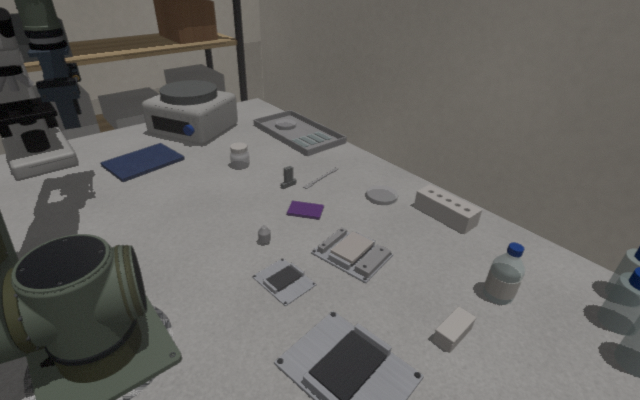

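View pics/wrist0.png

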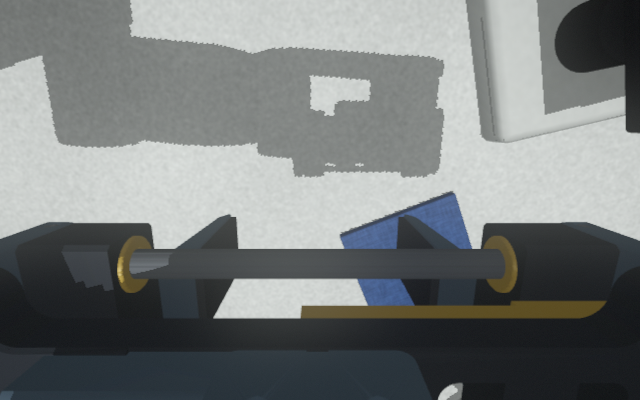

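Three jigs show in the scene view: a large one at (333,110), a middle one holding the white tile at (305,177), and a small one at (361,162). The middle one fits, since it is the middle size and is the one with the rails and the tile. The purple plate at (332,234) is a decoy. The spacer is at scene (345,280) and side (288,177). I'll confirm with enlarged crops.

```bash
python3 - <<'E'
from h import *
import pickle
a=pickle.load(open('scene0.pkl','rb'));b=pickle.load(open('side0.pkl','rb'))
def crop(p,c,s): 
    x,y,X,Y=c; return cv2.resize(p['img'][y:Y,x:X,::-1],(390,290),interpolation=cv2.INTER_CUBIC)
t=np.hstack([crop(a,(262,142,343,202),0),crop(b,(303,217,400,289),0)])
u=np.hstack([crop(a,(320,260,374,300),0),crop(b,(262,152,316,192),0)])
cv2.imwrite('pics/crop0.png',np.vstack([t,u]))
print(atz(a,(305,177),6),atz(b,(352,255),6),atz(a,(345,286),0),atz(b,(288,186),0))
print('large',atz(a,(333,110),6),'small',atz(a,(361,162),6),'purple',atz(a,(332,234),6))
for p in(a,b): print(ray(p,(320,200))[0])
E
```

```text
[519.04607804 -77.52921537   6.        ] [513.71730272 -90.73022632   6.        ] [587.88872105 261.74790649   0.        ] [583.93071887 254.72517358   0.        ]
large [ 307.23830192 -288.00685025    6.        ] small [347.39462575 -51.86561543   6.        ] purple [545.44991549 124.20306794   6.        ]
[855.42798058 595.01747603 902.0334222 ]
[   6.53676406 -551.37000038  595.81781302]
```

View pics/crop0.png

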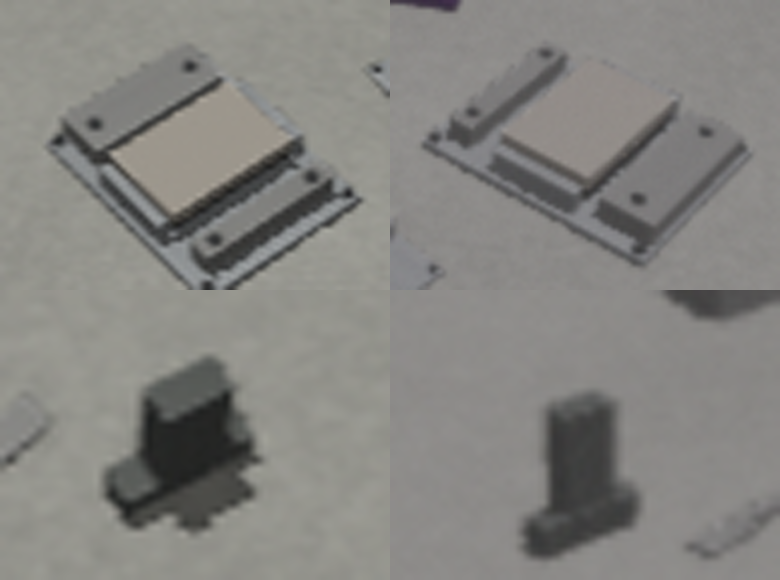

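The crops confirm it: the tile sits between the thick and thin rails of the middle jig, and the spacer is standing upright. Next I'll plan a wrist-camera view of both.

```bash
python3 - <<'E'
from h import *
import pickle
from scipy.spatial.transform import Rotation as Ro
a=pickle.load(open('scene0.pkl','rb'));b=pickle.load(open('side0.pkl','rb'));w=pickle.load(open('wrist0.pkl','rb'))
print('blade ends',atz(a,(337.3,292.4),0),atz(a,(355.3,282),0))
def pb(c,u,v,o): x,y,X,Y=c; return x+(u-o[0])*(X-x)/390,y+(v-o[1])*(Y-y)/290
print('side ends',atz(b,pb((262,152,316,192),530,550,(390,290)),0),atz(b,pb((262,152,316,192),635,515,(390,290)),0))
# base plate corners / tile corners
c=(262,142,343,202)
for q in [(110,152),(222,80),(302,138),(172,218)]: print('tile scene',atz(a,pb(c,*q,(0,0)),27))
c=(303,217,400,289)
for q in [(500,130),(580,60),(680,103),(590,178)]: print('tile side',atz(b,pb(c,*q,(390,0)),27))
s=env.state();R=Ro.from_euler('xyz',s['ee_rot'],degrees=True).as_matrix();print(R)
c0,d=ray(w,(320,200));print('wcam tool',R.T@(c0-s['ee_pos']),'axis',R.T@d, 'world',c0,d,w['K'])
for uv in [(0,0),(640,0),(320,0),(320,200)]: print(atz(w,uv,0))
E
```

```text
blade ends [612.16518249 267.18785274   0.        ] [560.87386081 264.47144479   0.        ]
side ends [562.13943917 257.8994831    0.        ] [613.13737199 254.31353006   0.        ]
tile scene [570.75742844 -99.49506712  27.        ]
tile scene [ 487.20506009 -119.05495367   27.        ]
tile scene [466.99336608 -56.89467778  27.        ]
tile scene [560.940883   -39.15725442  27.        ]
tile side [470.56412076 -63.02687189  27.        ]
tile side [550.60425011 -44.25572423  27.        ]
tile side [ 568.35896585 -108.77152968   27.        ]
tile side [ 482.78135826 -122.78189341   27.        ]
[[ 3.86125501e-05  2.33601856e-01  9.72332336e-01]
 [ 1.56105681e-04  9.72332323e-01 -2.33601859e-01]
 [-9.99999987e-01  1.60806565e-04  1.07765377e-06]]
wcam tool [-160.52884194    0.8972588   -65.27534851] axis [0.97425812 0.00951094 0.22555903] world [ 71.05559678 575.21574469 385.52461346] [ 0.22157773 -0.04329113 -0.97425633] [[314.32306299   0.         316.95581853]
 [  0.         314.32306299 202.27576161]
 [  0.           0.           1.        ]]
[-141.31554201  270.06811238    0.        ]
[ 22.29680529 950.12559537   0.        ]
[-59.51389432 610.07804165   0.        ]
[158.73649348 558.08493862   0.        ]
```

Request:
arm_command(deltas=[[1,[526,-300,0],0.236],[1,[526,-300,0],0.236],[1,[526,-300,0],0.236],[1,[526,-300,0],0.236],[1,[526,-300,0],0.236],[1,[526,-300,0],0.236],[1,[526,-300,0],0.236],[1,[526,-300,0],0.236],[1,[526,-300,0],0.236],[1,[526,-300,0],0.236],[1,[526,-300,0],0.236],[1,[526,-300,0],0.236],[1,[526,-300,0],0.236],[1,[526,-300,-55],0.236],[1,[526,-300,-55],0.236],[1,[526,-300,-55],0.236],[1,[526,-300,-55],0.236]])

```text
time_s: 2.6
ee_pos: [660.6, 260.1, 171.9]
ee_rot: [25.2, 89.9, 25.3]
force: [0.2, -0.3, -0.2]
gripper_width: 91.5
```

```bash
python3 - <<'E'
from h import *
import pickle
s=env.state();print(s['time_s'],s['ee_pos'],s['ee_rot'],s['force'])
p=cams.grab_frame('wrist'); save(p,'w1.png'); pickle.dump(p,open('w1.pkl','wb'))
for d in cams.silhouettes(p,'spacer_grip'): print(d['conf'],d['centre'],d['region'].sum())
E
```

```text
2.6 [660.64849566 260.09759346 171.91819658] [25.2233693  89.85273473 25.2903779 ] [ 0.19179876 -0.28015379 -0.2461206 ]
0.67 [315.6, 116.4] 810
```

View pics/w1.png

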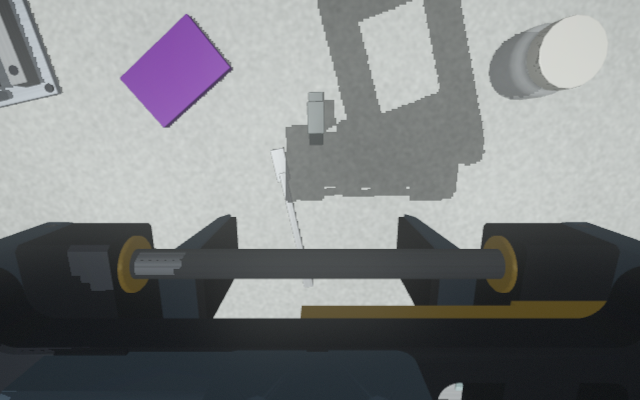

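The wrist view shows the spacer at about (316,117), its long axis close to world x. The spatula lies beside it, with its wide end at (278,158). I'll enlarge this.

```bash
python3 - <<'E'
from h import *
import pickle
p=pickle.load(open('w1.pkl','rb'))
save(p,'w1c.png',(290,80,350,155),8)
E
```

```text
(no output)
```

View pics/w1c.png

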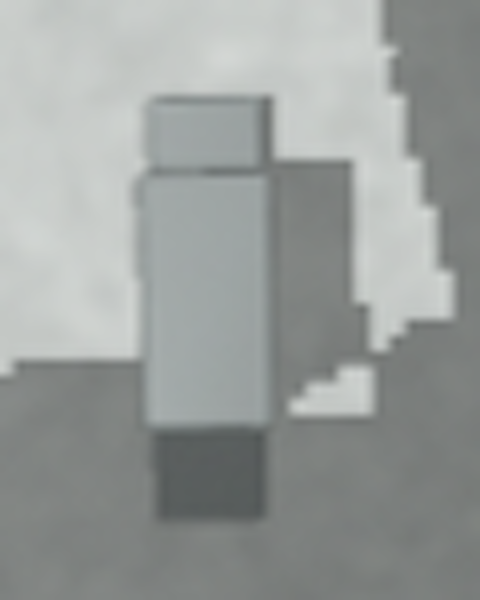

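```bash
python3 - <<'E'
from h import *
import pickle
p=pickle.load(open('w1.pkl','rb'))
f=lambda q:(290+q[0]/8-.5,80+q[1]/8-.5)
for q,z in [((142,175),62),((269,175),62),((271,428),62),((146,428),62),((148,97),16),((270,97),16),((155,520),16),((266,520),16)]:
    print(z,atz(p,f(q),z).round(1))
print('cam',ray(p,(320,200))[0])
for n in ['scene','side']:
    P=pickle.load(open(n+'0.pkl','rb'));print(n,proj(P,[[587,259,62],[587,259,0]]))
E
```

```text
62 [575.3 253.1  62. ]
62 [575.3 266.1  62. ]
62 [600.7 266.4  62. ]
62 [600.7 253.3  62. ]
16 [563.  252.5  16. ]
16 [563.  267.1  16. ]
16 [612.7 253.1  16. ]
16 [612.7 266.9  16. ]
cam [595.20301441 260.72472206 332.3219481 ]
scene [[346.53624582 272.98494431]
 [344.73100462 284.89252566]]
side [[287.67308345 166.71488741]
 [287.98649267 185.09159373]]
```

Request:
arm_command(deltas=[[1,[-40,0,0],0.005],[1,[-72.5,0,0],0.005],[1,[-72.5,0,-30],0.005],[1,[-72.5,0,-60],0.005],[1,[-72.5,0,-90],0.005],[1,[-72.5,0,-110],0.005],[1,[-72.5,0,-120],0.005],[1,[-72.5,0,-125],0.005],[1,[-72.5,0,-125],0.005],[1,[-72.5,0,-125],0.005]])

```text
time_s: 3.7
ee_pos: [588.8, 259.6, 46.4]
ee_rot: [24.1, 89.8, 24.4]
force: [0.4, -0.8, 0.4]
gripper_width: 91.2
```

```bash
python3 - <<'E'
from h import *
s=env.state();print(s['time_s'],s['ee_pos'],s['ee_rot'],s['force'])
p=cams.grab_frame('wrist'); save(p,'w2.png')
E
```

```text
3.7 [588.75475715 259.55734206  46.42376006] [24.13506763 89.84544848 24.4384763 ] [ 0.37880447 -0.82273934  0.406906  ]
```

View pics/w2.png

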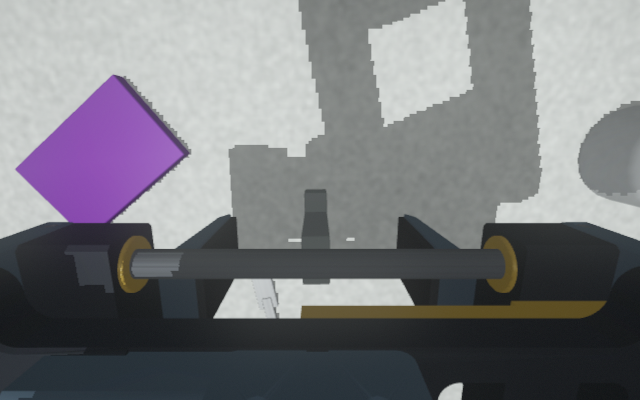

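The tab, at about (316,230), is centred between the open fingers. I'll lower by 6 mm, shut the fingers and lift slightly.

Request:
arm_command(deltas=[[1,[-0.5,0,-6],0],[1,[-0.5,0,-6],0],[0,[-0.5,0,-6],0],[0,[-0.5,0,-6],0],[0,[-0.5,0,-6],0],[0,[-0.5,0,-6],0],[0,[-0.5,0,-6],0],[0,[-0.5,0,-6],0],[0,[-0.5,0,-6],0],[0,[-0.5,0,-6],0],[0,[-0.5,0,-6],0],[0,[-0.5,0,-6],0]], grip_force=20)

```text
time_s: 4.95
ee_pos: [587.3, 259.1, 39.0]
ee_rot: [102.7, 90.0, 103.0]
force: [-0.1, -1.5, -0.6]
gripper_width: 13.9
```

Request:
arm_command(deltas=[[0,[0,0,20],0],[0,[0,0,60],0],[0,[0,0,100],0],[0,[0,0,140],0],[0,[28,-324,140],0.21],[0,[28,-324,140],0.21],[0,[28,-324,140],0.21],[0,[28,-324,140],0.21],[0,[28,-324,140],0.21],[0,[28,-324,140],0.21],[0,[28,-324,140],0.21],[0,[28,-324,140],0.21],[0,[28,-324,140],0.21],[0,[28,-324,140],0.21]])

```text
time_s: 6.35
ee_pos: [615.1, -63.9, 178.8]
ee_rot: [114.3, 90.0, 126.6]
force: [0.1, -0.2, 0.3]
gripper_width: 14.0
```

```bash
python3 - <<'E'
from h import *
import pickle
s=env.state();print(s['time_s'],s['ee_pos'],s['ee_rot'],s['force'],s['gripper_width'])
p=cams.grab_frame('wrist'); save(p,'w3.png'); pickle.dump((p,s),open('w3.pkl','wb'))
E
```

```text
6.35 [615.1472636  -63.88132767 178.84135347] [114.26572364  89.95578726 126.64554074] [ 0.12120866 -0.21218514  0.27746123] 13.981338095959517
```

View pics/w3.png

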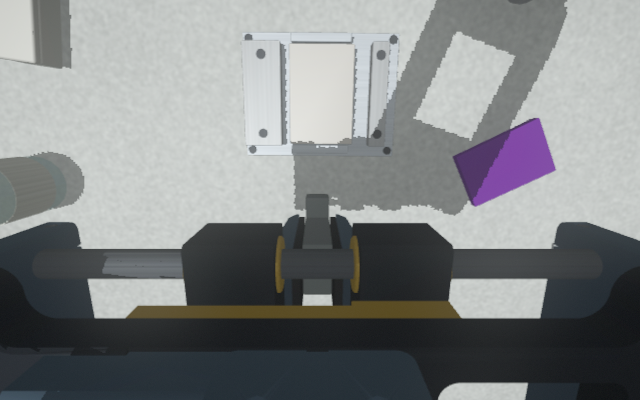

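The jig is at (320,92), with the wide gap on the right between the tile and the thin rail at (378,92). I'll zoom in to measure it.

```bash
python3 - <<'E'
from h import *
import pickle
p,s=pickle.load(open('w3.pkl','rb'))
save(p,'w3c.png',(240,25,405,165),4.5)
print('bottle z130 left blob',atz(p,(20,185),130),atz(p,(20,185),0))
for n in ['scene','side']:
    q=cams.grab_frame(n); pickle.dump(q,open(n+'1.pkl','wb'))
    for k in ['bottle','objective']:
        for d in cams.silhouettes(q,k): print(n,k,d['conf'],d['centre'],atz(q,d['centre'],40).round(),d['region'].sum())
E
```

```text
bottle z130 left blob [ 631.63567207 -264.6018649   130.        ] [ 681.29200828 -381.06480378    0.        ]
scene bottle 0.94 [213.0, 123.4] [ 681. -370.   40.] 684
scene objective 0.4 [299.9, 296.8] [702. 252.  40.] 304
side bottle 0.77 [505.5, 272.7] [ 698. -353.   40.] 1776
side bottle 0.74 [351.1, 246.3] [503. -95.  40.] 782
side objective 0.73 [263.8, 235.8] [371.  55.  40.] 202
```

View pics/w3c.png

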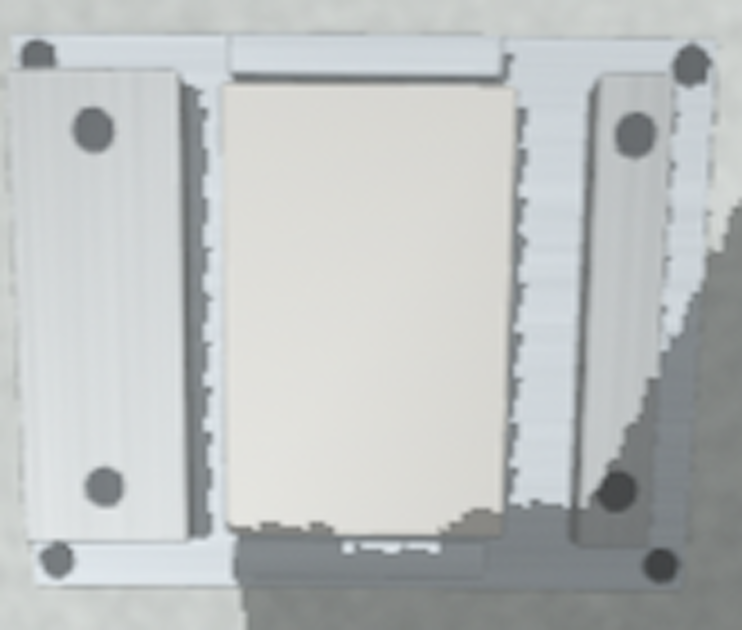

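```bash
python3 - <<'E'
from h import *
import pickle
p,s=pickle.load(open('w3.pkl','rb'))
f=lambda q:(240+q[0]/4.5-.5,25+q[1]/4.5-.5)
def show(n,Q,z):
    P=np.array([atz(p,f(q),z)[:2] for q in Q]); print(n,P.round(1).tolist(),'c',P.mean(0).round(1))
    for i in range(len(P)):
        d=P[(i+1)%len(P)]-P[i]; print('   ',np.linalg.norm(d).round(1),np.degrees(np.arctan2(d[1],d[0])).round(1))
    return P
show('tile',[(223,84),(516,87),(505,535),(228,533)],27)
show('base',[(12,35),(718,40),(690,588),(35,585)],6)
show('thick',[(10,68),(178,70),(188,538),(28,540)],22)
show('thinscrew',[(635,135),(617,491)],22)
show('thickscrew',[(93,130),(104,487)],22)
show('thinouter',[(672,74),(652,547)],22)
R=cv2.Rodrigues(p['rvec'])[0]
from scipy.spatial.transform import Rotation as Ro
M=Ro.from_euler('xyz',s['ee_rot'],degrees=True).as_matrix();print('tool y ang',np.degrees(np.arctan2(M[1,1],M[0,1])))
# spacer in grip: blade/tab end seen
save(p,'w3s.png',(290,185,345,300),5)
E
```

```text
tile [[484.3, -117.5], [472.1, -59.4], [559.4, -40.2], [571.8, -99.1]] c [521.9 -79.1]
    59.4 101.8
    89.4 12.4
    60.2 -78.0
    89.5 -168.1
base [[480.0, -166.3], [448.4, -18.1], [562.5, 7.5], [594.6, -142.3]] c [521.4 -79.8]
    151.6 102.0
    116.9 12.6
    153.2 -77.9
    117.1 -168.2
thick [[489.6, -161.5], [482.6, -127.7], [575.1, -107.9], [583.1, -142.3]] c [ 532.6 -134.8]
    34.5 101.8
    94.6 12.1
    35.4 -76.9
    95.4 -168.4
thinscrew [[474.4, -32.8], [545.0, -17.9]] c [509.7 -25.3]
    72.2 11.9
    72.2 -168.1
thickscrew [[497.5, -142.8], [568.2, -127.9]] c [ 532.9 -135.3]
    72.2 11.9
    72.2 -168.1
thinouter [[461.5, -28.4], [555.0, -7.2]] c [508.3 -17.8]
    95.9 12.8
    95.9 -167.2
tool y ang 102.379810713238
```

View pics/w3s.png

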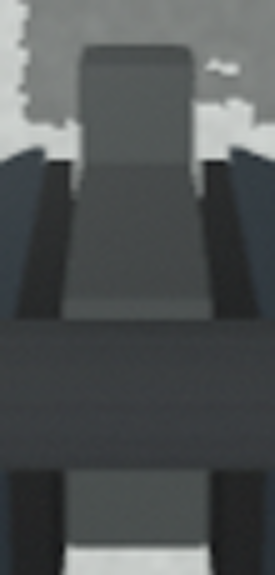

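```bash
python3 - <<'E'
from h import *
import pickle
p,s=pickle.load(open('w3.pkl','rb'))
f=lambda q:(290+q[0]/5-.5,185+q[1]/5-.5)
t=s['ee_pos'];a=np.radians(12.38)
def loc(X): d=X[:2]-t[:2]; return (d@[np.cos(a),np.sin(a)]).round(1),(d@[-np.sin(a),np.cos(a)]).round(1)
zt=t[2]-40
for q,z in [((81,66),zt+16),((193,66),zt+16),((81,155),zt+16),((192,155),zt+16),((62,298),zt+62),((211,298),zt+62),((62,545),zt+62),((211,545),zt+62)]: print(loc(atz(p,f(q),z)))
print(ray(p,(0,0))[0], proj(p,[list(t)]))
E
```

```text
(np.float64(-23.6), np.float64(-5.8))
(np.float64(-23.6), np.float64(7.7))
(np.float64(-12.5), np.float64(-5.9))
(np.float64(-12.5), np.float64(7.6))
(np.float64(-11.6), np.float64(-6.1))
(np.float64(-11.6), np.float64(7.8))
(np.float64(13.9), np.float64(-6.4))
(np.float64(13.9), np.float64(8.1))
[551.65519184 -77.01730888 339.38843307] [[315.2719259  249.57385693]]
```

Request:
arm_command(deltas=[[0,[-50,10,0],-0.006],[0,[-101.5,21.5,0],-0.006],[0,[-101.5,21.5,-40],-0.006],[0,[-101.5,21.5,-80],-0.006],[0,[-101.5,21.5,-100],-0.006],[0,[-101.5,21.5,-106],-0.006],[0,[-101.5,21.5,-106],-0.006],[0,[-101.5,21.5,-106],-0.006],[0,[-101.5,21.5,-106],-0.006]])

```text
time_s: 7.6
ee_pos: [515.0, -43.5, 74.3]
ee_rot: [-16.8, 89.8, -4.8]
force: [-0.7, 0.1, -0.8]
gripper_width: 14.0
```

```bash
python3 - <<'E'
from h import *
import pickle
s=env.state();print(s['time_s'],s['ee_pos'],s['ee_rot'],s['force'],s['gripper_width'])
from scipy.spatial.transform import Rotation as Ro
M=Ro.from_euler('xyz',s['ee_rot'],degrees=True).as_matrix();print('tool y ang',np.degrees(np.arctan2(M[1,1],M[0,1])))
P=[cams.grab_frame(n) for n in ['wrist','scene','side']]
pickle.dump((P,s),open('w4.pkl','wb'))
def crop(p,c,w,h): 
    x,y,X,Y=c; return cv2.resize(p['img'][y:Y,x:X,::-1],(w,h),interpolation=cv2.INTER_CUBIC)
a=cv2.resize(P[0]['img'][80:400,:,::-1],(780,290))
b=np.hstack([crop(P[1],(262,142,343,202),390,290),crop(P[2],(303,217,400,289),390,290)])
cv2.imwrite('pics/c4.png',np.vstack([a,b]))
E
```

```text
7.6 [514.99890822 -43.49002328  74.31496697] [-16.80892664  89.83356537  -4.81765036] [-0.7111637   0.13594766 -0.78645285] 13.964006475810393
tool y ang 101.99120936859916
```

View pics/c4.png

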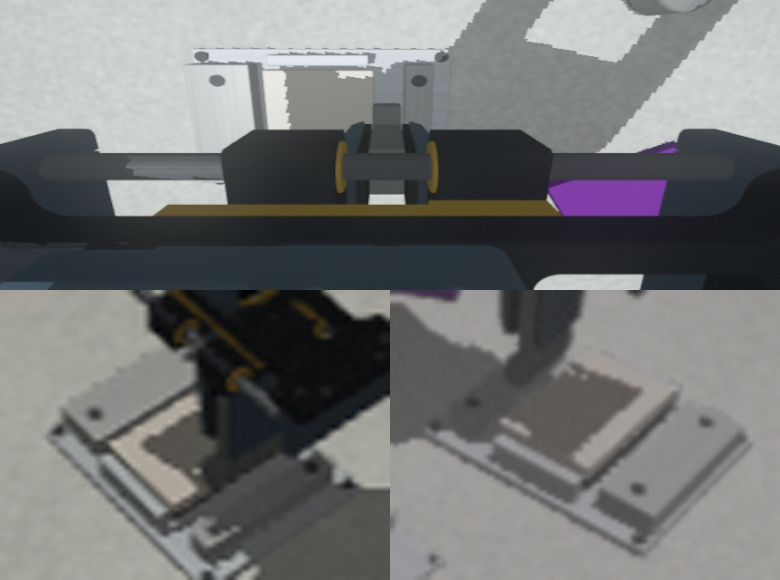

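The blade tip hangs over the wide gap in the wrist view. I'll check its lateral position from that picture before lowering.

```bash
python3 - <<'E'
from h import *
import pickle
P,s=pickle.load(open('w4.pkl','rb'))
save(P[0],'c4w.png',(190,110,390,230),4)
print(P[0]['rvec'],ray(P[0],(0,0))[0])
E
```

```text
[-1.87528453 -2.31472402 -0.27567462] [450.89875903 -56.10891809 234.66743013]
```

View pics/c4w.png

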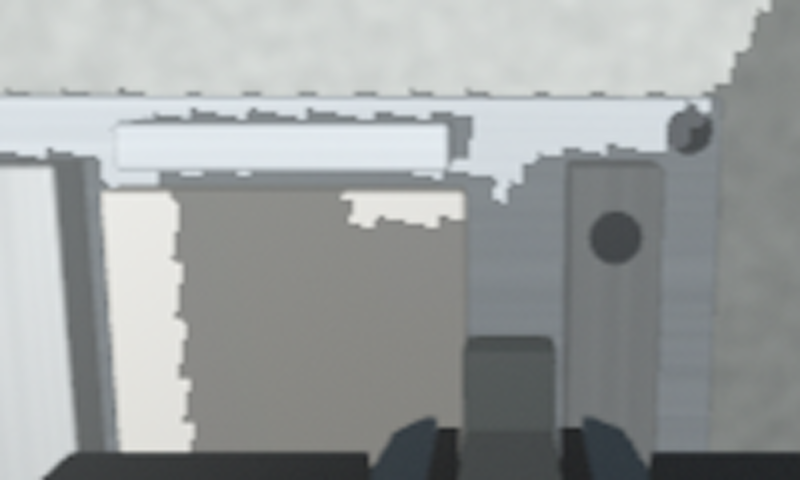

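```bash
python3 - <<'E'
from h import *
import pickle
P,s=pickle.load(open('w4.pkl','rb'));p=P[0]
f=lambda q:(190+q[0]/4-.5,110+q[1]/4-.5)
a=np.radians(12.0);t=s['ee_pos'];print(t)
def loc(X): d=X[:2]-t[:2]; return (d@[np.cos(a),np.sin(a)]).round(1),(d@[-np.sin(a),np.cos(a)]).round(1)
for n,q,z in [('tile',(466,200),27),('tile',(463,420),27),('tileL',(100,195),27),('railin',(567,175),22),('railin',(564,420),22),('railout',(663,175),22),('railout',(658,420),22),('bl',(463,352),50.5),('br',(555,352),50.5),('bl',(459,430),50.5),('br',(558,430),50.5),('screw',(615,238),22),('thickin',(52,170),22)]: print(n,loc(atz(p,f(q),z)))
E
```

```text
[514.99890822 -43.49002328  74.31496697]
tile (np.float64(-44.0), np.float64(-6.4))
tile (np.float64(-6.4), np.float64(-7.2))
tileL (np.float64(-44.8), np.float64(-66.5))
railin (np.float64(-47.7), np.float64(10.4))
railin (np.float64(-5.0), np.float64(10.3))
railout (np.float64(-47.7), np.float64(26.5))
railout (np.float64(-5.0), np.float64(26.9))
bl (np.float64(-23.7), np.float64(-6.2))
br (np.float64(-23.7), np.float64(7.6))
bl (np.float64(-11.5), np.float64(-6.9))
br (np.float64(-11.5), np.float64(8.2))
screw (np.float64(-37.1), np.float64(18.7))
thickin (np.float64(-48.5), np.float64(-75.9))
```

The gap centre is about 1.1 mm further to jig +y than the blade, so I'll correct that and lower partway.

Request:
arm_command(deltas=[[0,[-0.3,1.1,0],0],[0,[-0.3,1.1,-4],0],[0,[-0.3,1.1,-8],0],[0,[-0.3,1.1,-11],0],[0,[-0.3,1.1,-14],0],[0,[-0.3,1.1,-17],0],[0,[-0.3,1.1,-20],0],[0,[-0.3,1.1,-20],0],[0,[-0.3,1.1,-20],0]])

```text
time_s: 8.65
ee_pos: [513.6, -42.3, 52.9]
ee_rot: [129.5, 90.0, 141.5]
force: [0.5, -0.3, -0.0]
gripper_width: 13.9
```

```bash
python3 - <<'E'
from h import *
import pickle
s=env.state();print(s['time_s'],s['ee_pos'],s['force'],s['gripper_width'])
p=cams.grab_frame('wrist'); save(p,'c5w.png',(190,130,390,230),4); pickle.dump((p,s),open('w5.pkl','wb'))
E
```

```text
8.65 [513.55102711 -42.311293    52.91163769] [ 0.46198858 -0.29536889 -0.03287676] 13.916786579499034
```

View pics/c5w.png

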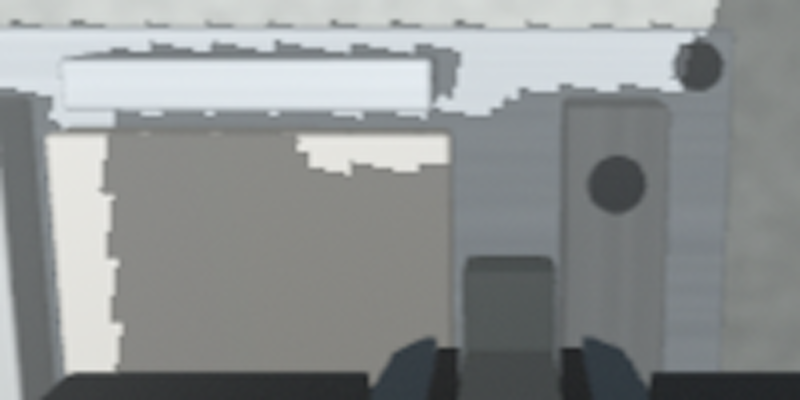

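The blade sits between the tile edge (col 451) and the rail (col 560) with clearance on both sides and no contact force. I'll lower the rest of the way.

Request:
arm_command(deltas=[[0,[0,-0.2,-2],0],[0,[0,-0.2,-4],0],[0,[0,-0.2,-5.5],0],[0,[0,-0.2,-6.5],0],[0,[0,-0.2,-7],0],[0,[0,-0.2,-7],0],[0,[0,-0.2,-7],0]])

```text
time_s: 9.4
ee_pos: [513.6, -42.5, 46.0]
ee_rot: [28.5, 90.0, 40.5]
force: [-0.3, 0.8, -1.0]
gripper_width: 13.9
```

Request:
arm_command(deltas=[[0,[0,0,-0.5],0],[0,[0,0,-1],0],[0,[0,0,-1.3],0],[0,[0,0,-1.3],0]])

```text
time_s: 9.8
ee_pos: [513.6, -42.5, 44.9]
ee_rot: [9.2, 90.0, 21.2]
force: [-1.0, -0.3, 1.6]
gripper_width: 13.7
```

```bash
python3 - <<'E'
from h import *
s=env.state();print(s['time_s'],s['ee_pos'],s['force'],s['effort'],s['gripper_width'])
p=cams.grab_frame('wrist'); save(p,'c6w.png',(190,130,390,230),4)
E
```

```text
9.8 [513.58169588 -42.48231903  44.94078509] [-0.96598653 -0.27949371  1.57928622] [-4.03212238e-03 -3.84762526e+01 -1.63666499e+01 -4.15361160e-02
 -1.85866524e-01  5.49271572e-04] 13.67833657865847
```

View pics/c6w.png

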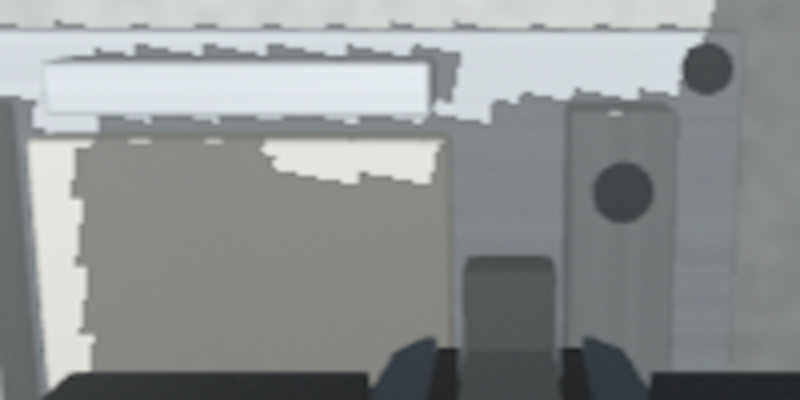

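Request:
arm_command(deltas=[[0,[0,0,-0.5],0],[0,[0,0,-0.5],0]])

```text
time_s: 10.05
ee_pos: [513.6, -42.5, 44.9]
ee_rot: [-1.6, 90.0, 10.4]
force: [-1.6, 0.2, 6.5]
gripper_width: 14.0
```

Contact at z 44.9 with +6.5 N confirms the foot is standing on the base plate. I'll release and rise.

Request:
arm_command(deltas=[[0,[0,0,0.5],0],[0.25,[0,0,0.5],0],[0.5,[0,0,0.5],0],[0.5,[0,0,0.5],0],[0.5,[0,0,0.5],0],[0.5,[0,0,0.5],0],[0.5,[0,0,0.5],0],[0.5,[0,0,15],0],[0.5,[0,0,50],0],[0.5,[0,0,90],0],[0.5,[0,0,130],0],[0.5,[95,-10,130],0],[0.5,[95,-10,130],0],[0.5,[95,-10,130],0],[0.5,[95,-10,130],0]])

```text
time_s: 11.55
ee_pos: [608.3, -52.5, 173.2]
ee_rot: [158.9, 89.9, 170.8]
force: [-1.2, 0.1, 0.8]
gripper_width: 45.9
```

```bash
python3 - <<'E'
from h import *
import pickle
s=env.state();print(s['time_s'],s['ee_pos'],s['ee_rot'],s['force'],s['gripper_width'])
p=cams.grab_frame('wrist'); save(p,'w7.png',(200,0,440,220),3); pickle.dump((p,s),open('w7.pkl','wb'))
E
```

```text
11.55 [608.32912442 -52.48497177 173.16476997] [158.85452319  89.86786531 170.83741499] [-1.23943847  0.07268752  0.76626459] 45.92530567175251
```

View pics/w7.png

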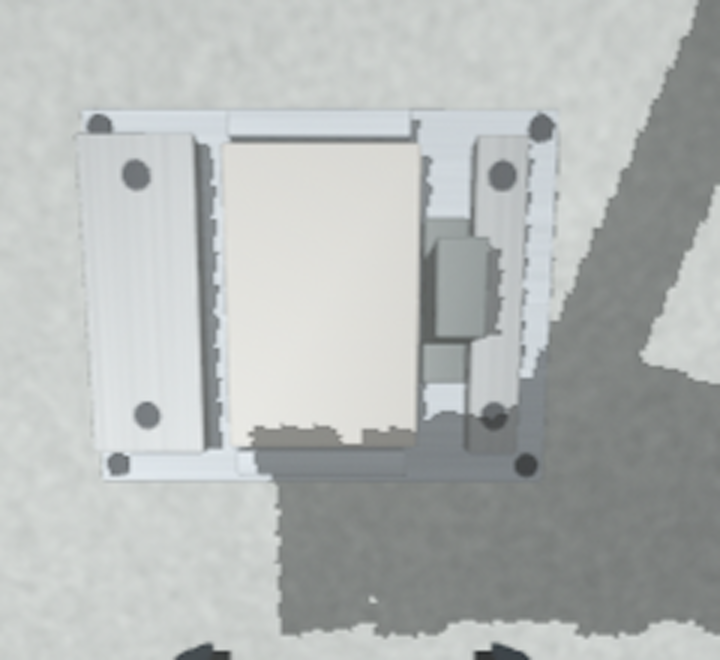

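The spacer stands in the wide gap, with its tab top at (462,288) in the crop. Next I'll check its heights and the tile centre.

```bash
python3 - <<'E'
from h import *
import pickle
p,s=pickle.load(open('w7.pkl','rb'))
f=lambda q:(200+q[0]/3-.5,q[1]/3-.5)
a=np.radians(12.0);t=np.array([521.7,-79.5])
def loc(X): d=X[:2]-t; return (d@[np.cos(a),np.sin(a)]).round(1),(d@[-np.sin(a),np.cos(a)]).round(1)
T=[(222,143),(420,142),(415,445),(232,447)]
print('tile',[loc(atz(p,f(q),27)) for q in T],np.mean([atz(p,f(q),27) for q in T],0))
print('tabtop',[loc(atz(p,f(q),68)) for q in [(436,237),(490,239),(488,338),(436,337)]])
print('blade ends',[loc(atz(p,f(q),22)) for q in [(424,218),(470,218),(422,383),(466,383)]])
E
```

```text
tile [(np.float64(-44.7), np.float64(-29.5)), (np.float64(-44.9), np.float64(29.7)), (np.float64(44.6), np.float64(29.6)), (np.float64(45.2), np.float64(-29.2))] [521.73824487 -79.34824562  27.        ]
tabtop [(np.float64(-12.3), np.float64(31.6)), (np.float64(-11.8), np.float64(45.9)), (np.float64(13.5), np.float64(46.2)), (np.float64(13.2), np.float64(32.1))]
blade ends [(np.float64(-24.4), np.float64(31.7)), (np.float64(-24.4), np.float64(45.9)), (np.float64(25.2), np.float64(31.9)), (np.float64(25.3), np.float64(46.0))]
```

The spacer stands upright at jig y = +39, x = 0, and the tile hasn't moved. With the fingers shut, I'll go above the tile centre.

Request:
arm_command(deltas=[[0,[-40,-14,0],0],[0,[-87.5,-28,0],0],[0,[-87.5,-28,-40],0],[0,[-87.5,-28,-80],0],[0,[-87.5,-28,-110],0],[0,[-87.5,-28,-125],0],[0,[-87.5,-28,-125],0],[0,[-87.5,-28,-125],0],[0,[-87.5,-28,-125],0]])

```text
time_s: 12.5
ee_pos: [521.5, -80.5, 50.6]
ee_rot: [-20.2, 89.9, -8.2]
force: [1.3, -0.3, 0.4]
gripper_width: 0.5
```

```bash
python3 - <<'E'
from h import *
s=env.state();print(s['time_s'],s['ee_pos'],s['force'],s['gripper_width'])
P=[cams.grab_frame(n) for n in ['wrist','scene','side']]
def crop(p,c,w,h): 
    x,y,X,Y=c; return cv2.resize(p['img'][y:Y,x:X,::-1],(w,h),interpolation=cv2.INTER_CUBIC)
a=cv2.resize(P[0]['img'][80:400,:,::-1],(780,290))
b=np.hstack([crop(P[1],(262,142,343,202),390,290),crop(P[2],(303,217,400,289),390,290)])
cv2.imwrite('pics/c8.png',np.vstack([a,b]))
E
```

```text
12.5 [521.54345028 -80.54550642  50.56431458] [ 1.27120186 -0.25479128  0.44825737] 0.5086902896386031
```

View pics/c8.png

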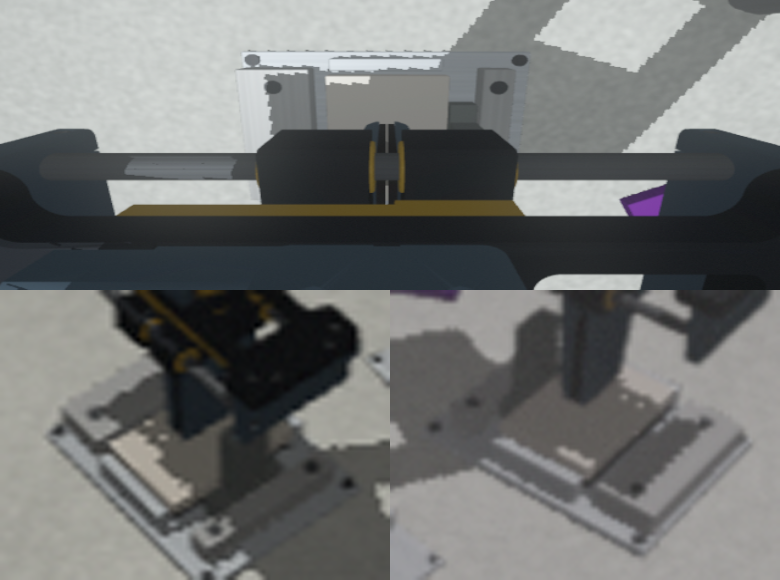

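The shut fingertips are above the tile centre, clear of the spacer tab. I'll lower slowly until they touch.

Request:
arm_command(deltas=[[0,[0,0,-4],0],[0,[0,0,-8],0],[0,[0,0,-10],0],[0,[0,0,-11.5],0],[0,[0,0,-13],0],[0,[0,0,-14],0],[0,[0,0,-14],0],[0,[0,0,-14],0]])

```text
time_s: 13.45
ee_pos: [520.8, -80.4, 35.3]
ee_rot: [146.4, 90.0, 158.4]
force: [-2.4, 0.2, 4.6]
gripper_width: 0.7
```

Request:
arm_command(deltas=[[0,[0,0,-0.7],0],[0,[0,0,-1.4],0],[0,[0,0,-2],0],[0,[0,0,-2.5],0],[0,[0,0,-2.5],0],[0,[0,0,-2.5],0]])

```text
time_s: 14.05
ee_pos: [520.8, -80.4, 33.3]
ee_rot: [145.6, 90.0, 157.6]
force: [-3.0, 0.4, 8.6]
gripper_width: 0.5
```

Request:
arm_command(deltas=[[0,[0,0,-0.3],0],[0,[0,0,-0.3],0],[0,[0,0,-0.3],0],[0,[0,0,-0.3],0]])

```text
time_s: 14.45
ee_pos: [520.8, -80.4, 33.2]
ee_rot: [137.0, 90.0, 149.0]
force: [-4.5, 0.9, 10.5]
gripper_width: 0.5
```

```bash
python3 - <<'E'
from h import *
P=[cams.grab_frame(n) for n in ['wrist','scene','side']]
for i in range(3):
    s=env.state();print(s['time_s'],s['ee_pos'],s['force'],s['gripper_width'])
    cams.grab_frame('wrist')
def crop(p,c,w,h): 
    x,y,X,Y=c; return cv2.resize(p['img'][y:Y,x:X,::-1],(w,h),interpolation=cv2.INTER_CUBIC)
a=np.hstack([crop(P[0],(190,110,390,260),390,290),cv2.resize(P[1]['img'][80:320,180:500,::-1],(390,290))])
b=np.hstack([crop(P[1],(262,142,343,202),390,290),crop(P[2],(303,217,400,289),390,290)])
cv2.imwrite('pics/c9.png',np.vstack([a,b]))
E
```

```text
14.6 [520.77754339 -80.43382324  33.27180503] [-4.44819798  1.11835609 10.6294164 ] 0.18040983982934217
14.65 [520.78078032 -80.45298817  33.26582896] [-3.34568947  1.25532095 10.88612228] 0.6802300800228602
14.7 [520.78237282 -80.45559407  33.25385911] [-4.49793478  0.42047979 10.41943866] 0.2123692394665094
```

View pics/c9.png

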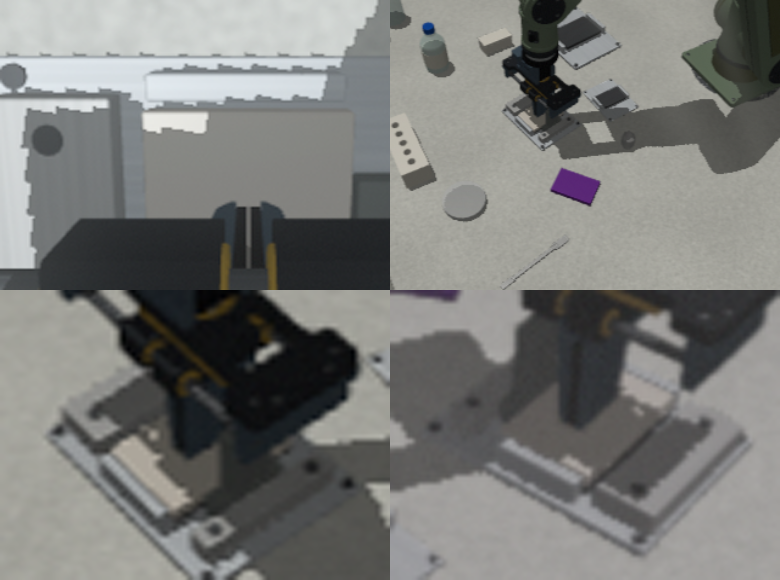

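The tile looks flush and level, held on the stop at TCP z 33.25 (tips at about 22) with a steady 10.6 N. The spacer still stands, so I'm handing in.

```bash
python3 - <<'E'
from h import *
s=env.state();print(s['time_s'],s['ee_pos'],s['force']); print(env.job_done())
E
```

```text
14.75 [520.74169212 -80.43416993  33.23723723] [-3.20496253  1.63553888 11.48925983]
the job is handed in; nothing more can be done
None
```

The job is handed in at about 14.8 s, with the spacer standing in the wide gap and the tile held down flush. No verdict was reported.

**Spacer:** I gripped it by the tab and lowered it into the gap by the thin rail of the middle-sized jig. I let go once it stood on the base plate; the contact push read +6.5 N. A look afterwards showed it upright, 39 mm from the jig's centre line, in the middle of the gap.

**Tile:** I pressed its centre with the shut fingertips until it stopped going down, with the tips about 22 mm above the bench. The push held steady at 10.4 to 11.5 N, within the 8 to 15 N band.

**Checks that fell short:**
- **Sideways push:** there was a steady 3 to 4.5 N during the press. The last pictures show no shift of the tile.
- **Flushness:** it rests on fingertip height and push, since the cameras were too coarse to measure it directly.
- **Spacer alignment:** the arm's position reading and the wrist camera disagreed by about 1 mm. I corrected for that before putting the spacer in.
- **Other things on the bench:** I moved none of them on purpose. The last scene view shows nothing knocked over, but I did not re-measure their positions.

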